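# Unclamp a bonded lamp housing and hang it on the curing rack

## Task

The hanging bracket glued to the lamp housing in the bonding jig has set, so take the housing out and hang it up: push the jig's clamp knob down and turn it as far as it goes so that the arm swings clear, and let the knob spring back up. Then lift the housing out by its bracket, stand it on the mat to change your grip, and hang it by the eye of the bracket on the free peg of the curing rack, pushed well back towards the peg's flange and hanging straight. Keep the housing upright all the way, don't disturb the housing that already hangs there, and leave the glue gun, tape, screwdriver and scraper where they lie.

Things in the scene. Friction and masses are not known exactly. Their poses are not given: they have to be found in the camera images.
- jig: bonding jig, fixed: aluminium base plate 190 x 110 x 12 mm, origin at the centre of its underside. Its x runs from the steel clamp post (60 mm diameter, axis 50 mm to -x of the origin) to the plywood nest that holds the housing (centre 50 mm to +x).
- nest (a point): centre of the nest's floor, 12 mm above the bench, axes as the jig's. The pocket is 47 (x) x 63 (y) mm inside, 1.5 mm play round the housing; walls 10 mm thick, rim 80 mm above the bench. Steel guide cheeks 20 mm wide (x) stand on the side walls at y = +-31.5 to 41.5 mm up to 140 mm above the bench: here the bracket can be pinched on its two faces only (closing along x), not on its edges.
- clamp (a joint): angle (rad) of the clamp arm about the post's upright axis: 0 = along the jig's x, tip 1.5 mm over the bracket's foot plate so that the housing cannot be lifted; opens clockwise seen from above to a stop at 1.22 (70 degrees). A lock holds it at both ends: it turns only while the knob is pushed down 6 mm or more. Friction 0.08 N m.
- knob (a joint): how far (m) the knob is pushed down: 0 = up, 0.009 = fully down. Spring: 3 N at first, 11 N fully down. Let go between the two ends of the swing it stays about 6 mm down; at either end it springs up and locks.
- knob_grip (a point): on the knob's axis at mid-height of its grip bar, 144 mm above the bench when up; moves with the knob; x along bar and arm. Black knob on top of the post: disc 60 mm in diameter, 12 mm thick, top face 13 mm below this point; on it an upright bar 54 long (x), 16 wide (y), 27 mm high, top 13 mm above this point. Fingers straddling the bar can push on the disc with their tips.
- clamp_tip (a point): underside of the free end of the steel clamp arm (18 mm wide, 10 mm thick, reaching 92 mm from the post's axis, underside 97.5 mm above the bench).
- housing: white plastic lamp housing with an aluminium bracket on top, 154 to 308 g, upright in the nest at the start. Body 44 (x) x 60 (y) x 80 mm, open on its -x face; origin at the centre of the underside, z up. Bracket: foot plate 40 x 56 x 4 mm (top at z = 84 mm) and upright ear in its middle, 9 mm thick (x = +-4.5), 54 mm wide (y = +-27), z = 84 to 130 mm. Stands steadily by itself.
- eye (a point): centre of the eye: a hole 19 mm in diameter through the ear along the housing's x, 112 mm above the housing's underside and 18 mm below the top of the ear.
- mat: grey silicone mat fixed to the bench, 150 (x) x 190 (y) x 4 mm, origin at the centre of its underside; kept free as the place to stand a housing down.
- rack: curing rack, fixed: base plate 130 (x) x 220 (y) x 10 mm, origin at the centre of its underside; centre post and 200 mm cross bar along y (x = 20 to 42 mm, 179 to 201 mm above the bench, nothing higher). Two level pegs point to its -x, 190 mm above the bench: at y = +75 mm the free one, at y = -75 mm one taken by another housing.
- peg_root (a point): where the free peg leaves its flange, on the peg's axis at the flange's front face; axes as the rack's. The steel peg, 8 mm in diameter, runs level 50 mm to -x from here to its round tip. The flange is a disc 40 mm in diameter, 6 mm thick, its back held 30 mm in front of the cross bar by a 16 mm rod.
- peg_tip (a point): the tip of the free peg.
- hung_housing: a like housing with bracket that already hangs by its eye on the rack's other peg (y = -75 mm); to be left there. Origin at the centre of its underside, 72 mm above the bench.
- glue_gun: cordless glue gun lying on its side, 235 mm along its x with its glue stick, handle with battery 130 mm to its -y, 44 mm high; leave alone.
- tape_roll: roll of masking tape lying flat, 90 mm in diameter, 24 mm high; leave alone.
- screwdriver: black screwdriver 190 mm long lying along its x, 26 mm high; leave alone.
- scraper: wooden scraper 112 x 28 x 12 mm lying along its x; leave alone.

How it is judged (in metres and radians):
On the way, in this order (a step that is already met when the one before it is completed fails the run):
1. the knob is pushed down (6 mm or more) while the arm is still closed (under 0.2 rad) (value of joint knob above 0.006 m and value of joint clamp below 0.2 rad), for 0.05 s.
2. the clamp arm is turned open to its stop (over 1.08 of 1.22 rad) and the knob is up again (value of joint clamp above 1.08 rad and value of joint knob below 0.002 m), for 0.2 s.
3. the housing is out of the nest and away from the jig (horizontal distance between housing and nest above 0.1 m), for 0.1 s.
At the end, for the whole second after the job is handed in: the clamp is open (over 1.08 rad) with its knob up (under 2 mm down); the housing hangs on the free peg by its eye: eye centre within 23 mm of the flange's face along the peg, within 10 mm of the peg sideways and 2 mm above to 12 mm below its axis, housing within 0.2 rad of upright and at rest (all of step 2 and x of eye in the frame of rack between -0.039 and -0.017 m and y of eye in the frame of rack between 0.065 and 0.085 m and z of eye in the frame of rack between 0.178 and 0.192 m and angle between housing's own z axis and vertical below 0.2 rad and linear speed of housing below 0.1 m/s and angular speed of housing below 1 rad/s); the robot touches nothing.
It fails at once if the housing is tipped more than 0.8 rad (angle between housing's own z axis and vertical above 0.8 rad).
It fails at once if the housing that hangs already is moved more than 40 mm (distance of hung_housing from where it was at the start of the episode above 0.04 m).
It fails at once if the glue gun, tape roll, screwdriver or scraper is moved more than 30 mm (distance of any of glue_gun, tape_roll, screwdriver, scraper from where it was at the start of the episode above 0.03 m).
It also fails if it takes over 72 s, if anything falls off the work surface, if the arm or the gripper's body presses on something with over 40 N, if the wrist force passes 120 N, or if a joint passes its speed limit or range.

## Robot

A 6-joint arm with a two-finger parallel gripper is mounted at the origin on the work surface. World frame = base frame: x ahead of the robot, y to its left, z up, the work surface at z = 0. Lengths are in m, angles in degrees, forces in N, time in s.
With the tool pointing down it reaches from about 0.25 to 0.85 m from the base axis. Payload 12.5 kg.
Tool frame: the origin (TCP) lies on the centre line of the jaws, within the pads' length; the fingertips stand 11 mm ahead of it and the grasp point (between the pads) lies 8 mm behind it; z points along the fingers, y is the line along which they close (so a half turn about z gives the same grasp; the last joint's range is limited). The gripper opens to 93 mm and grips with 3 to 60 N. Pads are 15 mm wide; open, the fingers measure 128 mm over their backs; the gripper's body (75 mm by 188 mm) begins 65 mm behind the grasp point.
Start: joints at [69.179, 20.094, 94.641, -0, 65.266, -4.847], TCP at [0.151, 0.529, 0.23] pointing down, gripper open.
Joint ranges: [-157.81, 157.81], [-45, 120.19], [0.68, 151.7], [-89.99, 269.99], [4.06, 180], [-164.3, 164.3]. Speed limits (degrees/s): [127.2, 127.2, 159.86, 180, 180, 180].

## Interface

Orientations are given as [roll, pitch, yaw] about the fixed x, y, z axes, in that order (R = Rz(yaw) Ry(pitch) Rx(roll)).
In Python, from cell import bot, cams, job_done gives the robot as it stands. The module is installed in compiled form; this text tells all that it offers.
- The arm moves only by the tool move_arm, never from a script. Its arguments are lists of equal length, an entry for each row: "turn": the turn, a rotation vector about the world's x, y, z scaled (see below), a list of three; "slide": the shift along the world's x, y, z scaled (see below), a list of three; "fingers": the closure, from -1 (fully open) to 1 (shut). A call has 1 to 12 rows; each row shifts and turns the commanded pose from where the row before left it; what a row does not reach is not made up. The controller multiplies each number of a shift by 1 m and each number of a turn by 60 degrees. A row lasts 1/10 s, in which the tool goes at most 50 mm and 8.59 degrees, less where a joint would pass 70% of its speed; a pose out of reach is approached as far as the arm can. A call with a number of a shift or a turn outside -1 to 1 is refused whole. A call with a gripper value outside its range is refused whole. The fingers move at their own pace and stop on an object; "grip_force" is the grip in N (left out, the last holds). Time passes only in rows, so rows that do not move let the fingers close. It gives the time, the measured TCP pose, the force, the opening and the grip force at its end, in the units of the state.
- bot.get_state(): the state, without advancing time (a new reading comes with each control period).
- cams.read_camera(name): name is "side" or "top" or "wrist"; returns the picture (400x640x3 uint8, blue, green, red); there is no depth.
- cams.camera_params(name): a dict with "camera_matrix" (3x3 intrinsics, pixels), "camera_from_world" (4x4, takes a point from world to camera coordinates). Camera axes: x right, y up, looking along -z (the intrinsics and any distortion apply to the point x, -y, -z); pixel columns grow to the right and rows downward; lengths in m; the calibration is good to about 2 mm. A picture is of the moment at which its call begins: read the wrist's pose just before it. camera_params takes no time and is no camera call; for the wrist camera it gives the pose at the moment of the call.
- job_done(): hands the job in; it is judged then, once.
The state is a dict: "time": time; "joint_pos": joint angles; "dq": joint speeds; "joint_torque": joint torques, N m; "tool_pos": TCP position; "orientation": TCP orientation; "force": force on the tool from outside, world axes, zero at the start; "torque": the same for the moment, N m; "opening": opening from 0.0 (shut) to 1.0 (fully open); "gripper_force": force on a finger pad.
Only numpy, scipy, OpenCV 4.12 (cv2) and the standard library are available. Lean on these libraries where they do the work, as an engineer would, in place of code of your own. Each camera call takes 0.05 s, during which the arm holds its last target. There are 200 camera calls.

## Working session

There is one attempt and no reset: what is moved stays moved. The work goes in short steps, Python scripts to look and compute and a tool call to move; the robot and the scene stay as the last step left them, time stands still between calls to the robot, and variables do not carry over. Pictures are saved under pics/ and viewed, at most 10 in all, crops included, and the job is handed in when it is done.

Besides the shell and the picture viewer there is one more tool, called as name(argument=value, ...) on one line, values as JSON. move_arm: Moves the arm, as the interface text tells. Its arguments: {"type":"object","properties":{"turn":{"type":"array"},"slide":{"type":"array"},"fingers":{"type":"array"},"grip_force":{"type":"number"}},"required":["turn","slide","fingers"]}

```bash
mkdir -p pics; python3 - <<'E'
from cell import bot,cams
import cv2,numpy as np
for n in ["top","side"]:
    im=cams.read_camera(n); cv2.imwrite(f"pics/{n}0.png",im)
    p=cams.camera_params(n); print(n,np.round(p["camera_matrix"],1).tolist(),np.round(p["camera_from_world"],3).tolist(),[k for k in p])
print(bot.get_state())
E
```

```text
top [[492.4, 0.0, 316.8], [0.0, 492.4, 200.7], [0.0, 0.0, 1.0]] [[0.009, -1.0, -0.005, 0.029], [0.977, 0.007, 0.212, -0.525], [-0.212, -0.006, 0.977, -1.27], [0.0, 0.0, 0.0, 1.0]] ['camera_matrix', 'camera_from_world']
side [[493.5, 0.0, 323.2], [0.0, 493.5, 199.4], [0.0, 0.0, 1.0]] [[0.986, -0.167, -0.013, -0.498], [0.136, 0.749, 0.648, -0.155], [-0.099, -0.641, 0.762, -1.367], [0.0, 0.0, 0.0, 1.0]] ['camera_matrix', 'camera_from_world']
{'time': 0.1, 'joint_pos': array([ 6.91797346e+01,  2.01192871e+01,  9.46702314e+01, -5.98480517e-04,
        6.52649384e+01, -4.84867769e+00]), 'dq': array([ 0.03124212, -0.08172695, -0.1955913 ,  0.05449793,  0.07078176,
       -0.03940206]), 'joint_torque': array([-5.11707058e-04, -4.98029995e+01, -2.85703164e+01,  7.00381142e-02,
        2.38385936e-02, -5.87001296e-05]), 'tool_pos': array([0.15123319, 0.52851793, 0.22919427]), 'orientation': array([-1.79945692e+02, -4.06154630e-03,  1.64028661e+02]), 'force': array([-1.1862865 , -0.75091556, -0.52193447]), 'torque': array([ 0.03787721,  0.0174639 , -0.00010094]), 'gripper_force': 0.0, 'opening': 0.9999558211419847}
```

View pics/top0.png

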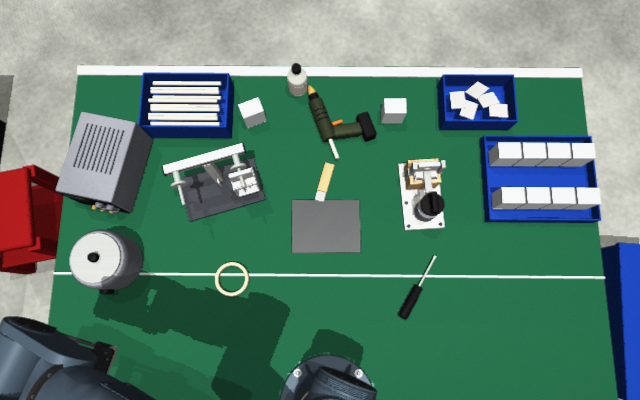

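View pics/side0.png

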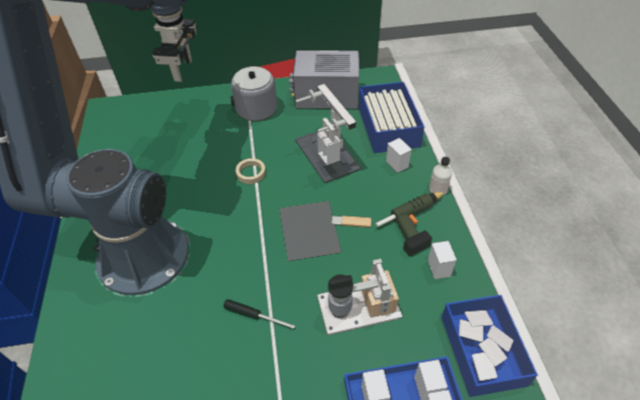

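The top view shows the jig at about (424,190) with the knob at (431,206). The mat is at (326,226), the rack at (213,182) with its free peg near (178,185), and the hung housing at (245,180). I'll zoom in on the jig and rack in both views.

```bash
python3 - <<'E'
import cv2,numpy as np
t=cv2.imread("pics/top0.png");s=cv2.imread("pics/side0.png")
def c(im,x,y,w=80,h=60,k=5): return cv2.resize(im[y:y+h,x:x+w],None,fx=k,fy=k,interpolation=cv2.INTER_CUBIC)
a=np.vstack([np.hstack([c(t,385,150,100,100,4)[:300*1+80],c(t,155,135,100,100,4)[:380]])])
a=np.vstack([np.hstack([c(t,390,150,80,75,5)[:375][:300*1+75],c(t,160,138,110,94,4)[:375,:400]])])
cv2.imwrite("pics/c1.png",a)
b=np.hstack([c(s,310,250,100,100,4),c(s,290,80,100,100,4)]);cv2.imwrite("pics/c2.png",b);print(a.shape,b.shape)
E
```

```text
(375, 800, 3) (400, 800, 3)
```

View pics/c1.png

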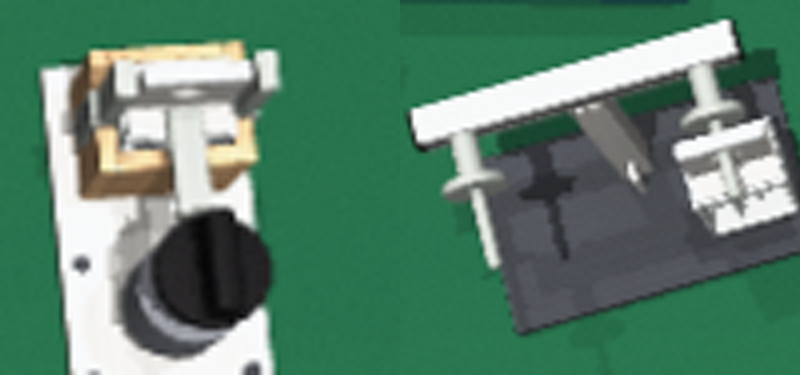

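View pics/c2.png

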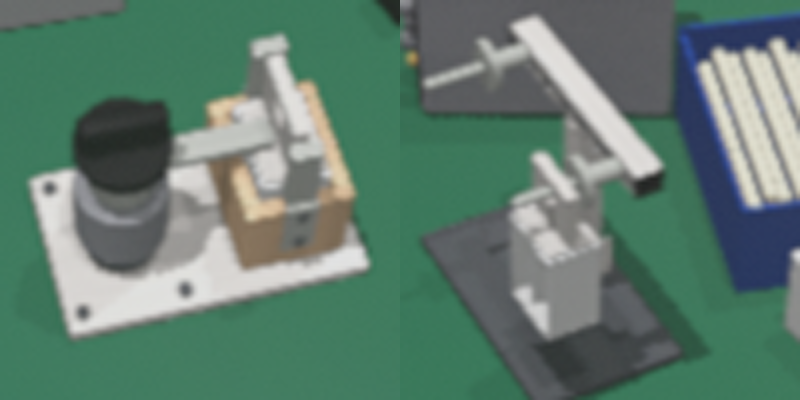

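The crops show the knob (bar along the arm), ear and cheeks clearly. In the top view the free peg's tip is at about (183,204) and its flange at about (178,185). Next I compute positions from these.

```bash
cat > h.py <<'E'
from cell import bot,cams
import cv2,numpy as np
def ray(n,px,P=None):
    P=P or cams.camera_params(n);T=np.array(P["camera_from_world"]);K=np.array(P["camera_matrix"])
    d=np.linalg.inv(K)@[px[0],px[1],1];d=T[:3,:3].T@np.array([d[0],-d[1],-d[2]]);o=-T[:3,:3].T@T[:3,3];return o,d/np.linalg.norm(d)
def onz(n,px,z,P=None):
    o,d=ray(n,px,P);return o+d*(z-o[2])/d[2]
def tri(*obs):
    A=0;b=0;
    for o,d in obs: M=np.eye(3)-np.outer(d,d);A=A+M;b=b+M@o
    return np.linalg.solve(A,b)
def rpt(l,x): print(l,np.round(x,4).tolist())
E
python3 - <<'E'
from h import *
t=cv2.imread("pics/top0.png");s=cv2.imread("pics/side0.png")
def big(m,box):
    x0,y0,x1,y1=box;z=np.zeros_like(m);z[y0:y1,x0:x1]=m[y0:y1,x0:x1]
    c=max(cv2.findContours(z,cv2.RETR_EXTERNAL,cv2.CHAIN_APPROX_NONE)[0],key=cv2.contourArea);return c
def quad(c):
    h=cv2.convexHull(c);
    for e in np.linspace(1,12,60):
        q=cv2.approxPolyDP(h,e,True)
        if len(q)<=4:break
    return q[:,0].astype(float)
Tc=lambda X,Y:(X/5+389.6,Y/5+149.6); Tr=lambda X,Y:((X-400)/4+159.6,Y/4+137.6)
Sl=lambda X,Y:(X/4+309.6,Y/4+249.6); Sr=lambda X,Y:((X-400)/4+289.6,Y/4+79.6)
# mat
for n,im,b,z in (("top",t,(280,190,370,262),.004),("side",s,(270,195,350,265),.004)):
    hsv=cv2.cvtColor(im,cv2.COLOR_BGR2HSV);c=big((hsv[...,1]<60).astype(np.uint8)*255,b);q=quad(c)
    w=np.array([onz(n,p,z) for p in q]);rpt("mat "+n,w[:,:2]);rpt("ctr",w.mean(0))
# jig corners z=12
for X,Y in ((30,180),(72,337),(370,268)): rpt("jig side",onz("side",Sl(X,Y),.012))
rpt("jig top far-left",onz("top",Tc(42,69),.012))
# white bright lower plate corners top
hsv=cv2.cvtColor(t,cv2.COLOR_BGR2HSV);c=big(((hsv[...,1]<70)&(hsv[...,2]>150)).astype(np.uint8)*255,(392,140,452,235));q=quad(c);rpt("jigq",q);[rpt("  ",onz("top",p,.012)) for p in q]
# knob
kt=big((t.max(2)<75).astype(np.uint8)*255,(415,185,450,225));e=cv2.fitEllipse(cv2.convexHull(kt));rpt("knob e",[*e[0],*e[1]]);rpt("knob top",onz("top",e[0],.132))
rpt("knob-bar",[onz("top",Tc(*p),.157) for p in ((205,212),(228,308))])
# ear top edge: top view z=142
rpt("ear top ends",[onz("top",Tc(*p),.142) for p in ((138,70),(252,68),(138,84),(252,84))])
rpt("cheeks z.14",[onz("top",Tc(*p),.140) for p in ((123,80),(265,75))])
rpt("eartop side",[onz("side",Sl(*p),.142) for p in ((262,62),(310,140))])
# rack
rpt("bar top z.201",[onz("top",Tr(*p),.201) for p in ((411,110),(735,20),(742,55),(420,147))])
rpt("bar side",[onz("side",Sr(*p),.201) for p in ((513,25),(535,17),(663,172),(635,180))])
rpt("peg tip",[tri(ray("top",Tr(494,266)),ray("side",Sr(426,84))),onz("top",Tr(494,266),.19),onz("side",Sr(426,84),.19)])
rpt("flange",[tri(ray("top",Tr(473,189)),ray("side",Sr(487,61))),onz("top",Tr(473,189),.19),onz("side",Sr(487,61),.19)])
rpt("hung eartop z.202",[onz("top",Tr(*p),.202) for p in ((678,152),(770,125))])
E
```

```text
mat top [[0.5358, -0.0845], [0.3929, -0.0832], [0.3914, 0.1004], [0.5373, 0.1032]]
ctr [0.4644, 0.009, 0.004]
mat side [[0.537, 0.0999], [0.5377, -0.0874], [0.3931, -0.0883], [0.392, 0.0984]]
ctr [0.4649, 0.0056, 0.004]
jig side [0.4538, -0.2118, 0.012]
jig side [0.4618, -0.3222, 0.012]
jig side [0.6517, -0.3093, 0.012]
jig top far-left [0.6438, -0.1952, 0.012]
jigq [[398.0, 164.0], [436.0, 171.0], [443.0, 227.0], [405.0, 229.0]]
   [0.6421, -0.1952, 0.012]
   [0.6223, -0.3017, 0.012]
   [0.4627, -0.3141, 0.012]
   [0.4563, -0.2095, 0.012]
knob e [431.8452, 203.7464, 22.9693, 24.1334]
knob top [0.5024, -0.2583, 0.132]
knob-bar [[0.5269, -0.2506, 0.157], [0.4783, -0.26, 0.157]]
ear top ends [[0.6048, -0.2229, 0.142], [0.6063, -0.2811, 0.142], [0.5974, -0.2226, 0.142], [0.5978, -0.2807, 0.142]]
cheeks z.14 [[0.6, -0.2154, 0.14], [0.6032, -0.2881, 0.14]]
eartop side [[0.5929, -0.231, 0.142], [0.6076, -0.2873, 0.142]]
bar top z.201 [[0.5788, 0.4091, 0.201], [0.6377, 0.2141, 0.201], [0.6153, 0.2089, 0.201], [0.5556, 0.4019, 0.201]]
bar side [[0.5592, 0.4003, 0.201], [0.5776, 0.4072, 0.201], [0.6372, 0.211, 0.201], [0.6158, 0.2062, 0.201]]
peg tip [[0.4847, 0.3554, 0.1897], [0.4846, 0.3553, 0.19], [0.4847, 0.355, 0.19]]
flange [[0.533, 0.3708, 0.1922], [0.5323, 0.3712, 0.19], [0.5345, 0.3741, 0.19]]
hung eartop z.202 [[0.5533, 0.2451, 0.202], [0.5707, 0.19, 0.202]]
```

move_arm(turn=[[0,0,0.028],[0,0,0.028],[0,0,0.028],[0,0,0.028],[0,0,0.028],[0,0,0.028],[0,0,0.028],[0,0,0.028],[0,0,0.028],[0,0,0.028],[0,0,0.028],[0,0,0.027]], slide=[[0.019,-0.036,0.004],[0.019,-0.036,0.004],[0.019,-0.036,0.004],[0.019,-0.036,0.004],[0.019,-0.036,0.004],[0.019,-0.036,0.004],[0.019,-0.036,0.004],[0.019,-0.036,0.004],[0.019,-0.036,0.004],[0.019,-0.036,0.004],[0.019,-0.036,0.004],[0.019,-0.036,0.004]], fingers=[-1,-1,-1,-1,-1,-1,-1,-1,-1,-1,-1,-1])

```text
time: 1.3
tool_pos: [0.3797, 0.0951, 0.2778]
orientation: [180.0, 0.0, -175.8]
force: [0.0, 0.5, 1.0]
opening: 1.002
gripper_force: 0.0
```

move_arm(turn=[[0,0,0],[0,0,0],[0,0,0],[0,0,0],[0,0,0],[0,0,0],[0,0,0],[0,0,0],[0,0,0],[0,0,0]], slide=[[0.0135,-0.039,0],[0.0135,-0.039,0],[0.0135,-0.039,0],[0.0135,-0.039,0],[0.0135,-0.039,0],[0.0135,-0.039,0],[0.0135,-0.039,0],[0.0135,-0.039,0],[0.0135,-0.039,0],[0,0,0]], fingers=[-1,-1,-1,-1,-1,-1,-1,-1,-1,-1])

```text
time: 2.3
tool_pos: [0.5013, -0.2578, 0.2767]
orientation: [-180.0, -0.0, -176.0]
force: [-0.2, 0.4, -0.1]
opening: 0.999
gripper_force: 0.0
```

```bash
python3 - <<'E'
from h import *
s=bot.get_state();rpt("s",[*s["tool_pos"],*s["orientation"]]);rpt("q",s["joint_pos"])
P=cams.camera_params("wrist");im=cams.read_camera("wrist");cv2.imwrite("pics/w1.png",im)
import pickle;pickle.dump({k:np.array(v) for k,v in P.items()},open("w1.pkl","wb"))
T=P["camera_from_world"];K=P["camera_matrix"]
rpt("cam",-np.array(T)[:3,:3].T@np.array(T)[:3,3])
E
```

```text
s [0.5013, -0.2578, 0.2767, -179.9858, -0.0364, -176.044]
q [-31.934, 19.0477, 89.2494, -0.0346, 71.7241, -125.8791]
cam [0.429, -0.2615, 0.4316]
```

View pics/w1.png

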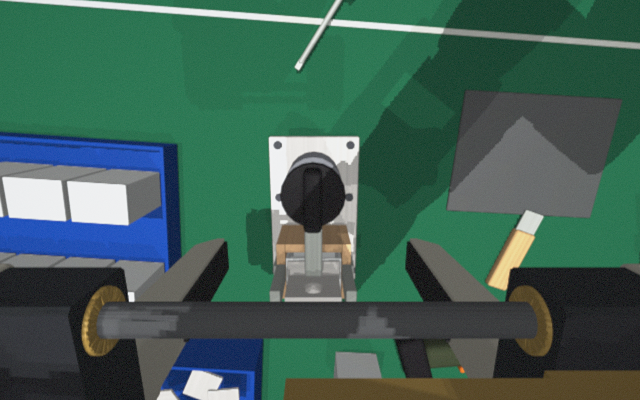

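The wrist view shows the jig squarely, with plate corners at about (269,138) and (359,137), the knob disc around (313,195) and the bar nearly vertical in the picture. I'll measure it.

```bash
python3 - <<'E'
from h import *
import pickle
P=pickle.load(open("w1.pkl","rb"));im=cv2.imread("pics/w1.png")
f=lambda p,z:onz("w",p,z,P)
rpt("corners",[f((269,137.5),.012),f((359,136.5),.012)])
g=im.max(2)
m=np.zeros_like(g);m[150:232,270:358]=(g[150:232,270:358]<60)*255
m=cv2.morphologyEx(m,cv2.MORPH_OPEN,np.ones((7,7)))
c=max(cv2.findContours(m,0,1)[0],key=cv2.contourArea);e=cv2.fitEllipse(c);rpt("knob",[*e[0],*e[1]]);x,y,w,h=cv2.boundingRect(c);print(x,y,w,h)
rpt("knob disc",f(e[0],.131));rpt("ends",[f((x,e[0][1]),.129),f((x+w,e[0][1]),.129)])
for r in (175,190,205,215): print(r,g[r,298:330].tolist())
# arm columns, cheek edges
for r in (240,250,270,295): print(r,g[r,268:360:2].tolist())
E
```

```text
corners [[0.4633, -0.3172, 0.012], [0.4546, -0.2091, 0.012]]
knob [312.5646, 195.9516, 61.6722, 65.5113]
281 163 64 69
knob disc [0.5028, -0.2604, 0.131]
ends [[0.5053, -0.2891, 0.129], [0.5012, -0.231, 0.129]]
175 [54, 53, 58, 48, 45, 30, 36, 41, 41, 44, 43, 44, 46, 47, 43, 44, 43, 44, 45, 44, 47, 43, 41, 34, 48, 56, 58, 55, 37, 34, 38, 30]
190 [48, 51, 46, 46, 41, 34, 35, 43, 44, 44, 47, 46, 49, 42, 40, 33, 29, 37, 37, 32, 35, 29, 27, 31, 29, 26, 38, 35, 37, 37, 37, 37]
205 [47, 46, 34, 33, 25, 31, 22, 29, 25, 16, 31, 33, 39, 37, 32, 40, 31, 29, 30, 34, 26, 30, 38, 32, 27, 33, 32, 33, 33, 36, 39, 29]
215 [30, 29, 36, 30, 34, 30, 32, 25, 35, 29, 36, 30, 35, 34, 32, 33, 28, 29, 28, 39, 35, 25, 15, 26, 26, 36, 35, 28, 35, 34, 32, 32]
240 [80, 86, 121, 174, 168, 120, 113, 112, 115, 112, 115, 115, 107, 114, 110, 111, 113, 111, 108, 157, 164, 160, 157, 158, 158, 159, 157, 107, 106, 103, 102, 101, 105, 109, 105, 105, 95, 123, 138, 134, 131, 222, 241, 159, 90, 69]
250 [85, 82, 106, 177, 166, 191, 190, 194, 175, 184, 184, 186, 195, 195, 192, 190, 180, 168, 144, 152, 161, 154, 151, 157, 155, 162, 155, 133, 150, 172, 183, 173, 173, 160, 156, 156, 157, 154, 191, 192, 209, 239, 235, 164, 86, 81]
270 [85, 80, 80, 131, 90, 89, 94, 87, 82, 129, 131, 160, 165, 166, 166, 168, 165, 165, 150, 137, 148, 148, 154, 152, 137, 141, 144, 131, 165, 165, 163, 167, 164, 166, 169, 164, 161, 86, 88, 92, 87, 85, 121, 86, 81, 86]
295 [118, 148, 149, 155, 152, 155, 96, 105, 157, 102, 106, 104, 104, 104, 99, 103, 101, 104, 105, 103, 101, 100, 101, 99, 103, 105, 100, 106, 105, 103, 103, 105, 105, 104, 104, 107, 103, 170, 107, 122, 155, 153, 155, 156, 130, 122]
```

move_arm(turn=[[0,0,0.007],[0,0,0],[0,0,0],[0,0,0],[0,0,0],[0,0,0],[0,0,0],[0,0,0],[0,0,0],[0,0,0],[0,0,0],[0,0,0]], slide=[[0.002,-0.002,-0.03],[0,0,-0.035],[0,0,-0.035],[0,0,-0.02],[0,0,-0.011],[0,0,0],[0,0,0],[0,0,0],[0,0,0],[0,0,0],[0,0,0],[0,0,0]], fingers=[-1,-1,-1,-1,-1,0.75,0.75,0.75,0.75,0.75,0.75,0.75], grip_force=15)

```text
time: 3.55
tool_pos: [0.5028, -0.2563, 0.1468]
orientation: [-180.0, 0.0, -175.5]
force: [-0.6, 0.3, 0.3]
opening: 0.449
gripper_force: 0.0
```

move_arm(turn=[[0,0,0],[0,0,0],[0,0,0],[0,0,0],[0,0,0],[0,0,0],[0,0,0],[0,0,0],[0,0,0],[0,0,0]], slide=[[0,-0.0038,-0.003],[0,0,0],[0,0,0],[0,0,0],[0,0,0],[0,0,0],[0,0,0],[0,0,0],[0,0,0],[0,0,0]], fingers=[1,1,1,1,1,1,1,1,1,1])

```text
time: 4.55
tool_pos: [0.5029, -0.2616, 0.1436]
orientation: [-179.8, 0.0, -175.5]
force: [-0.6, -10.0, -4.6]
opening: 0.174
gripper_force: 15.0
```

move_arm(turn=[[0,0,0],[0,0,0],[0,0,0],[0,0,0],[0,0,0]], slide=[[0,-0.0013,-0.003],[0,0,-0.004],[0,0,-0.004],[0,0,0],[0,0,0]], fingers=[1,1,1,1,1])

```text
time: 5.05
tool_pos: [0.5032, -0.2618, 0.1335]
orientation: [-179.9, 0.1, -175.5]
force: [-3.3, -1.3, 9.4]
opening: 0.171
gripper_force: 15.0
```

move_arm(turn=[[0,0,-0.05],[0,0,-0.1],[0,0,-0.12],[0,0,-0.12],[0,0,-0.12],[0,0,-0.12],[0,0,-0.12],[0,0,-0.12],[0,0,-0.12],[0,0,-0.12],[0,0,-0.07],[0,0,0]], slide=[[0,0,-0.001],[0,0,0],[0,0,0],[0,0,0],[0,0,0],[0,0,0],[0,0,0],[0,0,0],[0,0,0],[0,0,0],[0,0,0],[0,0,0]], fingers=[1,1,1,1,1,1,1,1,1,1,1,1])

```text
time: 6.25
tool_pos: [0.5034, -0.2618, 0.1332]
orientation: [180.0, 0.1, 113.6]
force: [-4.2, 1.1, 15.3]
opening: 0.172
gripper_force: 17.3
```

move_arm(turn=[[0,0,0],[0,0,0],[0,0,0],[0,0,0],[0,0,0],[0,0,0],[0,0,0],[0,0,0],[0,0,0],[0,0,0],[0,0,0],[0,0,0]], slide=[[0,0,0.003],[0,0,0.004],[0,0,0.004],[0,0,0],[0,0,0],[0,0,0],[0,0,0],[0,0,0],[0,0,0.025],[0,0,0.04],[0,0,0.04],[0,0,0]], fingers=[1,1,1,1,0,0,0,0,0,0,0,0])

```text
time: 7.45
tool_pos: [0.5045, -0.2623, 0.2528]
orientation: [179.7, 0.4, 113.7]
force: [-0.2, -0.4, 1.2]
opening: 0.503
gripper_force: 0.0
```

```bash
python3 - <<'E'
from h import *
s=bot.get_state();rpt("s",[*s["tool_pos"],*s["orientation"]])
t=cams.read_camera("wrist");u=cams.read_camera("side")
cv2.imwrite("pics/k2.png",np.vstack([cv2.resize(t,None,fx=.6,fy=.6),cv2.resize(u[250:350,300:420],(384,320))]))
E
```

```text
s [0.5045, -0.2623, 0.2528, 179.731, 0.3856, 113.7471]
```

View pics/k2.png

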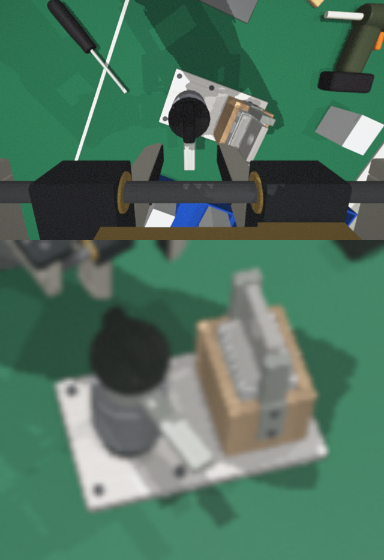

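The picture shows the arm swung open with the knob up. Next I grasp the ear on its faces.

move_arm(turn=[[0,0,-0.08],[0,0,-0.08],[0,0,-0.08],[0,0,-0.08],[0,0,0],[0,0,0],[0,0,0],[0,0,0],[0,0,0],[0,0,0],[0,0,0]], slide=[[0.025,0.0025,0],[0.025,0.0025,0],[0.025,0.0025,0],[0.0245,0.002,0],[0,0,0],[0,0,-0.03],[0,0,-0.04],[0,0,-0.04],[0,0,-0.02],[0,0,-0.01],[0,0,0]], fingers=[0,0,0,0,0,0,0,0,0,0,0])

```text
time: 8.65
tool_pos: [0.6012, -0.2516, 0.106]
orientation: [-179.8, -0.1, 94.6]
force: [0.8, 0.4, 0.3]
opening: 0.501
gripper_force: 0.0
```

move_arm(turn=[[0,0,0],[0,0,0],[0,0,0],[0,0,0],[0,0,0],[0,0,0],[0,0,0],[0,0,0]], slide=[[0,0,0],[0,0,0],[0,0,0],[0,0,0],[0,0,0],[0,0,0],[0,0,0],[0,0,0]], fingers=[1,1,1,1,1,1,1,1], grip_force=30)

```text
time: 9.45
tool_pos: [0.6025, -0.2519, 0.1079]
orientation: [180.0, 0.0, 94.5]
force: [-0.1, 1.0, 2.6]
opening: 0.093
gripper_force: 30.0
```

move_arm(turn=[[0,0,0],[0,0,0],[0,0,0],[0,0,0],[0,0,0],[0,0,0],[0,0,0],[0,0,0],[0,0,0],[0,0,0]], slide=[[0,0,0],[0,0,0.005],[0,0,0.015],[0,0,0.02],[0,0,0.025],[0,0,0.025],[0,0,0.025],[0,0,0.025],[0,0,0.01],[0,0,0]], fingers=[1,1,1,1,1,1,1,1,1,1], grip_force=45)

```text
time: 10.45
tool_pos: [0.6026, -0.252, 0.2592]
orientation: [179.9, 0.1, 94.5]
force: [-0.5, -0.7, -3.0]
opening: 0.09
gripper_force: 45.0
```

move_arm(turn=[[0,0,0.017],[0,0,0.017],[0,0,0.017],[0,0,0.017],[0,0,0.017],[0,0,0.017],[0,0,0.017],[0,0,0.017],[0,0,0.017],[0,0,0.017],[0,0,0.017],[0,0,0.018]], slide=[[-0.006,0.012,0],[-0.01,0.018,0],[-0.012,0.024,0],[-0.012,0.024,0],[-0.013,0.025,0],[-0.014,0.025,0],[-0.014,0.025,0],[-0.013,0.025,0],[-0.013,0.025,0],[-0.013,0.024,0],[-0.011,0.02,0],[-0.006,0.0125,0]], fingers=[1,1,1,1,1,1,1,1,1,1,1,1])

```text
time: 11.65
tool_pos: [0.464, 0.0088, 0.2566]
orientation: [-179.9, -0.0, 106.9]
force: [0.7, -0.8, -2.7]
opening: 0.094
gripper_force: 45.0
```

move_arm(turn=[[0,0,0],[0,0,0],[0,0,0],[0,0,0],[0,0,0],[0,0,0],[0,0,0],[0,0,0],[0,0,0],[0,0,0],[0,0,0],[0,0,0]], slide=[[0,0,0],[0,0,0],[0,0,-0.01],[0,0,-0.02],[0,0,-0.025],[0,0,-0.025],[0,0,-0.025],[0,0,-0.02],[0,0,-0.015],[0,0,-0.01],[0,0,-0.005],[0,0,0]], fingers=[1,1,1,1,1,1,1,1,1,1,1,1])

```text
time: 12.85
tool_pos: [0.4652, 0.0074, 0.1021]
orientation: [-180.0, -0.0, 106.8]
force: [-0.1, 0.8, -2.6]
opening: 0.096
gripper_force: 45.0
```

Now gentle contact, then release.

move_arm(turn=[[0,0,0],[0,0,0],[0,0,0],[0,0,0]], slide=[[0,0,-0.0012],[0,0,-0.001],[0,0,-0.0005],[0,0,0]], fingers=[1,1,1,1])

```text
time: 13.25
tool_pos: [0.4654, 0.0077, 0.1002]
orientation: [180.0, 0.0, 106.8]
force: [-0.1, 0.1, -3.1]
opening: 0.097
gripper_force: 45.0
```

move_arm(turn=[[0,0,0],[0,0,0],[0,0,0],[0,0,0]], slide=[[0,0,-0.001],[0,0,-0.001],[0,0,-0.0005],[0,0,0]], fingers=[1,1,1,1])

```text
time: 13.65
tool_pos: [0.4657, 0.0077, 0.0998]
orientation: [180.0, 0.0, 106.9]
force: [-11.5, 1.0, 35.8]
opening: 0.093
gripper_force: 45.0
```

move_arm(turn=[[0,0,0],[0,0,0],[0,0,0],[0,0,0],[0,0,0],[0,0,0],[0,0,0],[0,0,0],[0,0,0],[0,0,0],[0,0,0],[0,0,0]], slide=[[0,0,0.0018],[0,0,0],[0,0,0],[0,0,0],[0,0,0],[0,0,0],[0,0,0],[0,0,0.01],[0,0,0.03],[0,0,0.04],[0,0,0.04],[0,0,0]], fingers=[1,1,0,0,0,0,0,-0.5,-1,-1,-1,-1])

```text
time: 14.85
tool_pos: [0.4673, 0.0075, 0.2243]
orientation: [179.6, 0.2, 106.8]
force: [0.2, 0.3, -1.0]
opening: 0.881
gripper_force: 0.0
```

```bash
python3 - <<'E'
from h import *
import pickle
s=bot.get_state();rpt("s",[*s["tool_pos"],*s["orientation"]])
P=cams.camera_params("wrist");w=cams.read_camera("wrist");pickle.dump(P,open("w2.pkl","wb"))
t=cams.read_camera("top");u=cams.read_camera("side")
for n,i in zip("wtu",(w,t,u)): cv2.imwrite(f"pics/m_{n}.png",i)
a=cv2.resize(u[150:290,250:390],(400,400),interpolation=2)
b=cv2.resize(w,(400,250))
cv2.imwrite("pics/m.png",np.hstack([a,np.vstack([b,np.zeros((150,400,3),np.uint8)])]))
E
```

```text
s [0.4673, 0.0075, 0.2243, 179.5693, 0.1687, 106.8464]
```

View pics/m.png

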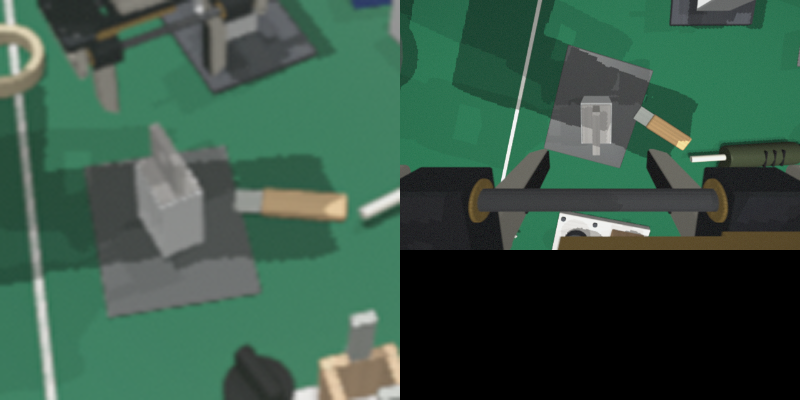

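The housing stands upright on the mat. I turn the tool 90° and check the pose before going down on the ear's edges.

move_arm(turn=[[0,0,0.137],[0,0,0.137],[0,0,0.137],[0,0,0.137],[0,0,0.137],[0,0,0.137],[0,0,0.137],[0,0,0.137],[0,0,0.137],[0,0,0.137],[0,0,0.13],[0,0,0]], slide=[[0,0,0],[0,0,0],[0,0,0],[0,0,0],[0,0,0],[0,0,0],[0,0,0],[0,0,0],[0,0,0],[0,0,0],[0,0,0],[0,0,0]], fingers=[-1,-1,-1,-1,-1,-1,-1,-1,-1,-1,-1,-1])

```text
time: 16.2
tool_pos: [0.4646, 0.0077, 0.2179]
orientation: [179.9, -0.1, -163.0]
force: [0.5, 0.5, 0.9]
opening: 0.999
gripper_force: 0.0
```

```bash
python3 - <<'E'
from h import *
s=bot.get_state();rpt("s",[*s["tool_pos"],*s["orientation"]])
P=cams.camera_params("wrist");w=cams.read_camera("wrist");cv2.imwrite("pics/w3.png",w)
T=np.array(P["camera_from_world"]);K=np.array(P["camera_matrix"])
def proj(p):
    c=T[:3,:3]@p+T[:3,3];v=K@np.array([c[0],-c[1],-c[2]]);return v[:2]/v[2]
a=np.radians(16.8);R=np.array([[np.cos(a),-np.sin(a),0],[np.sin(a),np.cos(a),0],[0,0,1]])
c=np.array([.4655,.0077,.004])
for p in [(x,y,.13) for x in(-.0045,.0045) for y in (-.027,.027)]:
    q=proj(c+R@np.array(p));print(np.round(q));cv2.circle(w,tuple(int(round(v)) for v in q),2,(0,0,255),-1)
cv2.imwrite("pics/w3o.png",cv2.resize(w[150:320,200:440],(800,566)))
E
```

```text
s [0.4646, 0.0077, 0.2179, 179.943, -0.1456, -163.0408]
[278. 209.]
[352. 210.]
[278. 221.]
[352. 221.]
```

View pics/w3o.png

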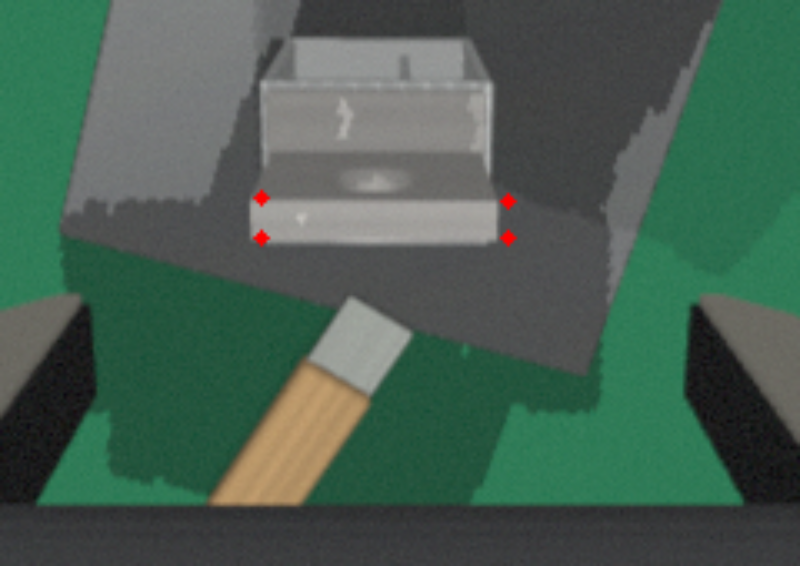

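The predicted ear corners (red) match the ear to within about 2 mm, which is sideways only. Next I go down and grip the edges.

move_arm(turn=[[0,0,0],[0,0,0],[0,0,0],[0,0,0],[0,0,0],[0,0,0],[0,0,0],[0,0,0],[0,0,0],[0,0,0],[0,0,0],[0,0,0]], slide=[[0.0015,-0.0022,-0.015],[0,0,-0.035],[0,0,-0.035],[0,0,-0.02],[0,0,-0.008],[0,0,0],[0,0,0],[0,0,0],[0,0,0],[0,0,0],[0,0,0],[0,0,0]], fingers=[-1,-1,-1,-1,-1,-1,0,0.3,0.3,0.3,0.3,0.3], grip_force=30)

```text
time: 17.45
tool_pos: [0.4669, 0.0055, 0.1064]
orientation: [-180.0, 0.0, -163.2]
force: [0.3, 0.0, 2.1]
opening: 0.579
gripper_force: 30.0
```

move_arm(turn=[[0,0,0],[0,0,0],[0,0,0],[0,0,0],[0,0,0],[0,0,0],[0,0,0],[0,0,0],[0,0,0],[0,0,0]], slide=[[0,0,0],[0,0,0],[0,0,0.005],[0,0,0.015],[0,0,0.025],[0,0,0.025],[0,0,0.025],[0,0,0.015],[0,0,0.006],[0,0,0]], fingers=[1,1,1,1,1,1,1,1,1,1], grip_force=45)

```text
time: 18.45
tool_pos: [0.4668, 0.0055, 0.2224]
orientation: [-180.0, 0.0, -163.1]
force: [0.4, -0.8, -3.8]
opening: 0.576
gripper_force: 45.0
```

move_arm(turn=[[0,0,0],[0,0,0],[0,0,0],[0,0,0],[0,0,0],[0,0,0],[0,0,0],[0,0,0],[0,0,0],[0,0,0],[0,0,0],[0,0,0]], slide=[[-0.005,0.01,0],[-0.006,0.02,0],[-0.006,0.03,0],[-0.005,0.035,0],[-0.005,0.035,0],[0,0.035,0],[0,0.035,0],[0,0.035,0],[0,0.035,0],[0.003,0.035,0],[0.004,0.023,0],[0.003,0.01,0]], fingers=[1,1,1,1,1,1,1,1,1,1,1,1])

```text
time: 19.65
tool_pos: [0.4487, 0.3453, 0.2208]
orientation: [-180.0, -0.1, -163.1]
force: [-0.3, -0.2, -2.8]
opening: 0.58
gripper_force: 45.0
```

move_arm(turn=[[0,0,0],[0,0,0],[0,0,0],[0,0,0],[0,0,0],[0,0,0]], slide=[[0,0,0],[0,0,-0.01],[0,0,-0.018],[0,0,-0.012],[0,0,0],[0,0,0]], fingers=[1,1,1,1,1,1])

```text
time: 20.25
tool_pos: [0.4499, 0.343, 0.1823]
orientation: [-180.0, -0.0, -163.2]
force: [1.0, 0.6, -2.7]
opening: 0.578
gripper_force: 45.0
```

```bash
python3 - <<'E'
from h import *
s=bot.get_state();rpt("s",[*s["tool_pos"],*s["orientation"]])
t=cams.read_camera("top");u=cams.read_camera("side")
cv2.imwrite("pics/p_t.png",t);cv2.imwrite("pics/p_u.png",u)
cv2.imwrite("pics/p.png",np.hstack([cv2.resize(t[130:230,130:230],(400,400),interpolation=2),cv2.resize(u[60:160,260:360],(400,400),interpolation=2)]))
E
```

```text
s [0.4499, 0.343, 0.1823, -179.9906, -0.0197, -163.1856]
```

View pics/p.png

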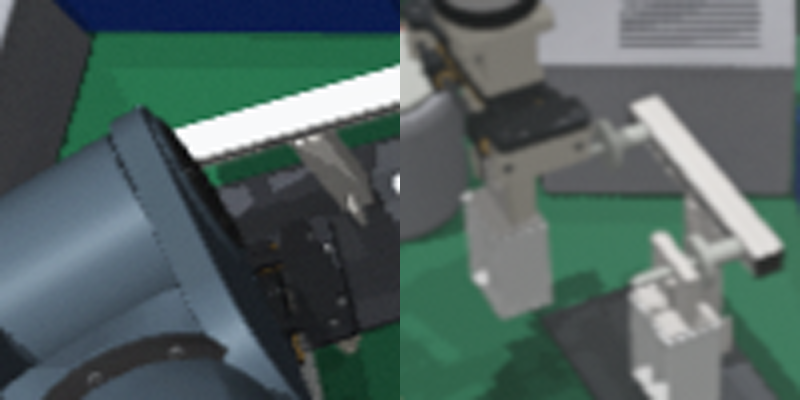

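The top view is hidden by the arm. The side view shows the housing's lower corners at about crop (496,318) and (551,302). I compare those with the kinematics to correct the side camera's peg reading.

```bash
python3 - <<'E'
from h import *
P=cams.camera_params("side");T=np.array(P["camera_from_world"]);K=np.array(P["camera_matrix"])
def proj(p):
    c=T[:3,:3]@p+T[:3,3];v=K@np.array([c[0],-c[1],-c[2]]);return v[:2]/v[2]
a=np.radians(16.8);R=np.array([[np.cos(a),-np.sin(a),0],[np.sin(a),np.cos(a),0],[0,0,1]])
c=np.array([.4499,.343,.1823-.1024])
crop=lambda q:np.round([(q[0]-260+.4)*4+400,(q[1]-60+.4)*4],1)
for p in [(-.022,-.03,0),(.022,-.03,0),(-.022,.03,0),(.022,-.03,.08),(-.022,-.03,.08)]: print(p,crop(proj(c+R@np.array(p))))
u=cv2.imread("pics/p_u.png");s0=cv2.imread("pics/side0.png")
# peg axis in the first side picture: bright ridge per column
g=cv2.GaussianBlur(cv2.cvtColor(s0,cv2.COLOR_BGR2GRAY),(0,0),.6).astype(float)
print("side tip cols", [ (x,int(np.argmax(g[90:108,x])+90),int(g[90:108,x].max())) for x in range(293,312)])
t0=cv2.cvtColor(cv2.imread("pics/top0.png"),cv2.COLOR_BGR2GRAY)
for r in range(186,210,2): seg=t0[r,170:192];print(r,int(np.argmax(seg))+170,int(seg.max()))
# refined white faces of held housing in side view: lower right silhouette
hsv=cv2.cvtColor(u,cv2.COLOR_BGR2HSV);m=((hsv[...,1]<40)&(hsv[...,2]>110)).astype(np.uint8);m[:106]=0;m[:,:274]=0;m[:,300:]=0;m[142:]=0
cc=max(cv2.findContours(m,0,1)[0],key=cv2.contourArea);q=cv2.approxPolyDP(cv2.convexHull(cc),1.2,True)[:,0];print([crop(x).tolist() for x in q.astype(float)])
E
```

```text
(-0.022, -0.03, 0) [501.9 320.8]
(0.022, -0.03, 0) [553.  303.4]
(-0.022, 0.03, 0) [472.  275.3]
(0.022, -0.03, 0.08) [547.5 224.6]
(-0.022, -0.03, 0.08) [494.3 242.1]
side tip cols [(293, 94, 126), (294, 94, 101), (295, 100, 100), (296, 100, 142), (297, 100, 168), (298, 100, 170), (299, 100, 163), (300, 99, 170), (301, 99, 169), (302, 99, 164), (303, 98, 171), (304, 98, 170), (305, 98, 165), (306, 97, 171), (307, 97, 170), (308, 97, 165), (309, 96, 166), (310, 90, 158), (311, 91, 175)]
186 179 207
188 179 230
190 180 223
192 180 231
194 181 224
196 181 231
198 182 223
200 182 232
202 183 224
204 183 188
206 172 91
208 174 93
[[533.6, 185.6], [545.6, 225.6], [549.6, 301.6], [497.6, 313.6], [473.6, 277.6], [461.6, 197.6], [469.6, 189.6]]
```

move_arm(turn=[[0,0,0],[0,0,0],[0,0,0],[0,0,0],[0,0,0],[0,0,0],[0,0,0]], slide=[[0,0.0006,-0.002],[0.0096,0.0029,0],[0.0096,0.0029,0],[0.0096,0.0029,0],[0.0096,0.0029,0],[0.0048,0.0014,0],[0,0,0]], fingers=[1,1,1,1,1,1,1])

```text
time: 21.05
tool_pos: [0.4937, 0.3571, 0.18]
orientation: [-180.0, -0.0, -163.2]
force: [0.2, -0.5, -3.4]
opening: 0.577
gripper_force: 45.0
```

move_arm(turn=[[0,0,0],[0,0,0],[0,0,0],[0,0,0],[0,0,0]], slide=[[0.0077,0.0023,0],[0.0077,0.0023,0],[0.0077,0.0023,0],[0.0048,0.0014,0],[0,0,0]], fingers=[1,1,1,1,1])

```text
time: 21.55
tool_pos: [0.5215, 0.3654, 0.1801]
orientation: [180.0, 0.0, -163.2]
force: [0.5, 0.2, -2.5]
opening: 0.58
gripper_force: 45.0
```

```bash
python3 - <<'E'
from h import *
s=bot.get_state();rpt("s",[*s["tool_pos"],*s["force"]])
u=cams.read_camera("side");w=cams.read_camera("wrist")
cv2.imwrite("pics/q.png",np.hstack([cv2.resize(u[60:160,270:370],(400,400),interpolation=2),cv2.resize(w[120:370,120:520],(400,400),interpolation=2)]))
E
```

```text
s [0.5215, 0.3654, 0.1801, 0.5009, 0.201, -2.5182]
```

View pics/q.png

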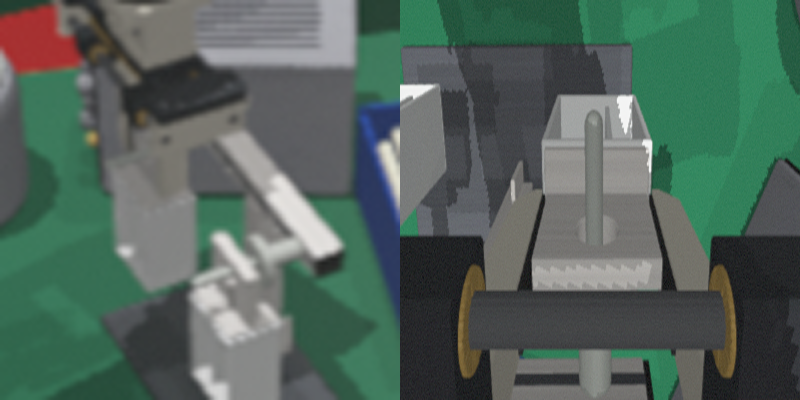

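The wrist view shows the peg centred through the eye. I lower it onto the peg.

move_arm(turn=[[0,0,0],[0,0,0],[0,0,0],[0,0,0],[0,0,0],[0,0,0]], slide=[[0,0,-0.002],[0,0,-0.0015],[0,0,-0.001],[0,0,-0.0005],[0,0,0],[0,0,0]], fingers=[1,1,1,1,1,1])

```text
time: 22.25
tool_pos: [0.5209, 0.3654, 0.1753]
orientation: [180.0, 0.0, -163.2]
force: [-0.0, 0.9, -3.1]
opening: 0.577
gripper_force: 45.0
```

move_arm(turn=[[0,0,0],[0,0,0],[0,0,0]], slide=[[0,0,-0.0008],[0,0,0],[0,0,0]], fingers=[1,1,1])

```text
time: 22.55
tool_pos: [0.521, 0.3654, 0.1747]
orientation: [180.0, 0.0, -163.2]
force: [-1.1, -1.3, -0.0]
opening: 0.574
gripper_force: 45.0
```

move_arm(turn=[[0,0,0],[0,0,0],[0,0,0],[0,0,0],[0,0,0],[0,0,0],[0,0,0],[0,0,0],[0,0,0],[0,0,0],[0,0,0],[0,0,0]], slide=[[0,0,0],[0,0,0],[0,0,0],[0,0,0],[0,0,0],[0,0,0.01],[0,0,0.02],[0,0,0.04],[0,0,0.04],[0,0,0.03],[0,0,0.01],[0,0,0]], fingers=[0.1,-0.2,-0.6,-0.6,-0.6,-0.6,-0.6,-0.6,-0.6,-0.6,-0.6,-0.6])

```text
time: 23.75
tool_pos: [0.5212, 0.3655, 0.3257]
orientation: [180.0, 0.1, -163.2]
force: [-0.1, 0.4, -0.4]
opening: 0.797
gripper_force: 0.0
```

move_arm(turn=[[0,0,0],[0,0,0],[0,0,0],[0,0,0],[0,0,0],[0,0,0],[0,0,0],[0,0,0],[0,0,0],[0,0,0]], slide=[[-0.02,0,0],[-0.03,-0.01,0],[-0.03,-0.02,0],[-0.03,-0.03,0],[-0.02,-0.03,0],[-0.02,-0.03,0],[0,0,0],[0,0,0],[0,0,0],[0,0,0]], fingers=[-0.6,-0.6,-0.6,-0.6,-0.6,-0.6,-0.6,-0.6,-0.6,-0.6])

```text
time: 24.75
tool_pos: [0.3713, 0.2459, 0.3238]
orientation: [-180.0, -0.1, -163.1]
force: [-0.7, -0.6, -0.8]
opening: 0.804
gripper_force: 0.0
```

```bash
python3 - <<'E'
from h import *
t=cams.read_camera("top");u=cams.read_camera("side")
cv2.imwrite("pics/f_t.png",t);cv2.imwrite("pics/f_u.png",u)
cv2.imwrite("pics/f.png",np.hstack([cv2.resize(t[130:230,160:260],(400,400),interpolation=2),cv2.resize(u[60:160,270:370],(400,400),interpolation=2)]))
E
```

```text
(no output)
```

View pics/f.png

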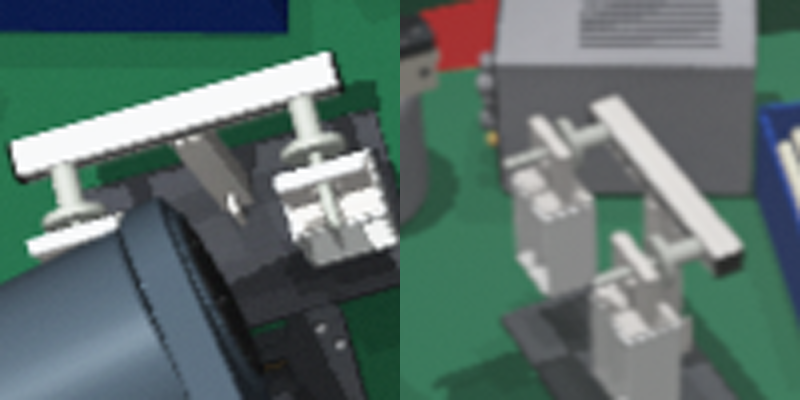

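The housing hangs straight on the peg. A last numeric check on the knob height and on whether any loose items moved, then hand in.

```bash
python3 - <<'E'
from h import *
for n,f0,f1,b in (("side","side0","f_u",(322,268,358,302)),("top","top0","f_t",(415,185,450,225))):
    for f in (f0,f1):
        im=cv2.imread(f"pics/{f}.png");x0,y0,x1,y1=b;m=np.zeros(im.shape[:2],np.uint8);m[y0:y1,x0:x1]=im.max(2)[y0:y1,x0:x1]<75
        c=max(cv2.findContours(m,0,1)[0],key=cv2.contourArea);print(n,f,cv2.boundingRect(c),np.round(cv2.minEnclosingCircle(c)[0],1))
# arm tip in final side view
u=cv2.imread("pics/f_u.png");print([ (n,int((cv2.absdiff(cv2.imread("pics/side0.png"),u).max(2)[y0:y1,x0:x1]>60).sum())) for n,(x0,y0,x1,y1) in dict(gun=(375,190,445,260),screw=(220,295,300,335),scraper=(330,212,375,230),tape=(232,155,270,185)).items()])
rpt("clamp_tip guess",[0.5035+.092*np.cos(np.radians(4.4-70)),-.26+.092*np.sin(np.radians(4.4-70))])
E
```

```text
side side0 (328, 275, 25, 24) [341.1 285.6]
side f_u (329, 271, 24, 28) [339.8 284.1]
top top0 (420, 192, 24, 24) [431.8 203.7]
top f_t (420, 190, 30, 26) [435.5 200.5]
[('gun', 0), ('screw', 0), ('scraper', 0), ('tape', 0)]
clamp_tip guess [0.5415, -0.3438]
```

```bash
python3 -c "
from cell import job_done
print(job_done())"
```

```text
the job is handed in; nothing more can be done
None
```

I handed the job in with the clamp open, its knob up, and the housing hanging straight on the free peg, its eye an estimated 12 mm from the flange; the verdict wasn't shown, and I viewed 11 pictures, one over the limit of 10.

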